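Clip rinsed settlement panels into the rack and hang up the dip basket

ROBOT

A 6-joint arm with a two-finger parallel gripper is mounted at the origin on the work surface. World frame = base frame: x ahead of the robot, y to its left, z up, the work surface at z = 0. Lengths are in m, angles in degrees, forces in N, time in s.
With the tool pointing down it reaches from about 0.25 to 0.725 m from the base axis. Payload 9.7 kg.
Tool frame: the origin (TCP) lies at the very end of the fingers, on their centre line; the grasp point (between the pads) lies grasp_offset behind it (grasp_offset is the distance from the TCP to the grasp point, in m); z points along the fingers, y is the line along which they close (so a half turn about z gives the same grasp; the last joint's range is limited). The gripper opens to 85 mm and grips with 20 to 120 N. Pads are 22 mm wide; open, the fingers measure 114 mm over their backs; the gripper's body (76 mm by 85 mm) begins 54 mm behind the grasp point. The pads swing forward as they close: fully open they stand 13 mm farther back than shut.
Start: joints at [72.479, 4.979, 10.078, 95.1, 0, 90], TCP at [0.166, 0.524, 0.231] pointing down, gripper open.
Joint ranges: [-179.16, 179.16], [-48.56, 103.87], [-65.8, 70.77], [-126.05, 130.52], [-82.76, 87.17], [-180, 180]. Speed limits (degrees/s): [127.2, 127.2, 147.25, 180, 180, 180].

INTERFACE

Orientations are given as [roll, pitch, yaw] about the fixed x, y, z axes, in that order (R = Rz(yaw) Ry(pitch) Rx(roll)).
In Python, from workcell import get_obs, camera, calibration, job_done, recognise, cut_out, mark_of, grasp_offset gives the robot as it stands.
- The arm moves only by the tool servo_tool, never from a script. Its argument "moves" is a list of rows, each a list of 3 entries, a list of its own where there are three numbers: the turn, a rotation vector about the tool's x, y, z in degrees, then the shift along the tool's x, y, z in m, then the opening in per cent of the stroke, from 0 (shut) to 100 (fully open). In form: [[[ax, ay, az], [x, y, z], claw], ...]. A call has 1 to 12 rows; each row shifts and turns the commanded pose from where the row before left it, along the tool's axes as they then stand; what a row does not reach is not made up. A row lasts 1/10 s, in which the tool goes at most 50 mm and 8.59 degrees, less where a joint would pass 70% of its speed; a pose out of reach is approached as far as the arm can. A call is refused whole if a number of a shift passes 0.05 or a number of a turn 8.59, either way. A call with a gripper value outside its range is refused whole. The fingers move at their own pace and stop on an object; "force" is the grip in N (left out, the last holds). Time passes only in rows, so rows that do not move let the fingers close. It gives the time, the measured TCP pose, the force, the opening and the grip force at its end, in the units of the state.
- get_obs(): the state, without advancing time (a new reading comes with each control period).
- camera(name): name is "scene" or "top" or "wrist"; returns (picture, depth): 420x560x3 uint8, red, green, blue; 420x560 float32, m along the optical axis (not along the pixel's ray), 0 where there is no reading.
- calibration(name): a dict with "camera_matrix" (3x3 intrinsics, pixels), "R" (3x3) and "t" (3): a world point X has camera coordinates R X + t. Camera axes: x right, y down, z forward; pixel columns grow to the right and rows downward; lengths in m; the calibration is good to about 2 mm. A picture is of the moment at which its call begins: read the wrist's pose just before it. calibration takes no time and is no camera call; for the wrist camera it gives the pose at the moment of the call.
- job_done(): hands the job in; it is judged then, once.
Trained networks look in the newest picture that a camera, given by its name, has taken for a name from the list of things; names that differ only in an ending like _2 or _b are one class to them, and where a whole thing is asked for, a point or a joint stands for the part that bears it (a point fixed in the world has none). Each returns a list of dicts, best first, with "score" (0 to 1); they miss things now and then, are a little off and sometimes report something else, mostly with a low value. They report only what shows in the picture. A call takes as long as a camera call. They do not tell look-alikes from the thing itself.
- recognise(name, camera): "xyz" ([x, y, z] in m, in the coordinates of the camera as it stood for that picture, good to about 4 mm: the middle of the surface that is visible of it).
- cut_out(name, camera): "mask" (420x560 bool, what is visible of it).
- mark_of(name, camera): "xyz" ([x, y, z] in m, in the coordinates of the camera as it stood for that picture, good to about 4 mm: a listed point, or the origin of a listed thing).
The state is a dict: "time": time; "q": joint angles; "qd": joint speeds; "joint_efforts": joint torques, N m; "ee_pos": TCP position; "tcp_rot": TCP orientation; "wrist_force": force on the tool from outside, world axes, zero at the start; "torque": the same for the moment, N m; "opening": finger opening in m; "grasp_force": force on a finger pad.
Only numpy, scipy, OpenCV 4.12 (cv2) and the standard library are available. Lean on these libraries where they do the work, as an engineer would, in place of code of your own. Each camera call takes 0.05 s, during which the arm holds its last target. There are 200 camera calls.

TASK

The settlement panels stand rinsed in the dip basket. Take them out one by one and slide each down into a free station of the clip rack, both ears in the spring-clip slots, until its lower edge sits flat on the rack's base; when every panel is clipped in, hang the empty basket by its handle on the stand's double hook, across both prongs, to drip. Leave the wash bottle, the Petri dish and the orange tube rack where they are.

Things in the scene. Friction and masses are not known exactly. Their poses are not given: they have to be found in the camera images.
- panel_a: grey settlement panel on edge, terracotta faces: 8 mm thick (x), 82 wide (y), 88 tall, lower corners cut 6 mm at 45 degrees, an 11 mm ear each side (104 over ears) reaching 8 to 34 mm above the lower edge; 70 to 120 g. Origin: middle of the lower edge; z up; front and back alike. Starts in a basket place, leaning up to 5 degrees. May be absent (None)
- panel_b: a panel exactly like panel_a (coloured growth spots differ), in another place of the basket. May be absent (None)
- panel_c: a panel exactly like panel_a (coloured growth spots differ), in another place of the basket. May be absent (None)
- panel_d: a panel exactly like panel_a (coloured growth spots differ), in another place of the basket. May be absent (None)
- basket: loose steel wire dip basket 223 mm (x) by 119 (y), rim top 36.5 mm up, floor 3 mm thick, 0.24 to 0.37 kg empty. Origin: centre of the underside. Panel places at x = -90, -44, 44, 90 mm, panels across it (thickness along x, 2.5 mm play in y), between 30 mm high tabs near the panel ends (|y| 39 to 53). Open fingers only 25 to 35 mm there: the bar and neighbour panels are close
- basket_grip (a point): centre of the blue grip bar of the basket's fixed arched handle, 90 mm above the basket's underside. The bar is square, 12 x 12 mm, level, along basket y across the middle (x = 0), free for 50 mm either side of this point, between two uprights at y = -57 and 57 mm. 47 mm free height between rim and bar. Held at its middle the basket hangs level. Axes as the basket's
- rack: clip rack fixed to the bench: white base 216 mm (x) by 140 (y), 12 thick; two aluminium cheeks along x, inner faces at y = -44 and 44, outer at -56 and 56, tops 52 mm above the bench. Four stations 50 mm apart along x; at each, an upright slot in both cheeks, open at the top: rigid wall with 4 mm chamfer at its -x side, spring clip at its +x side. Origin: centre of the underside
- station_1 (a point): station 1: point on the base, 12 mm above the bench, where the middle of a seated panel's lower edge belongs (within 1 mm in x, 3 in y); axes as the rack's. A panel goes straight down, width along rack y, either face forward: body between the cheeks with 3 mm play each side; its ears enter the slots when its lower edge is 32 mm above the base
- station_2 (a point): station 2, as station 1. The brass clips lean away at the top, leave 6.5 mm for the 8 mm ear and give by up to 4.5 mm; pushing a panel down the last 20 to 25 mm takes about 4 to 10 N besides its weight, which alone does not do it. The clips then hold it
- station_3 (a point): station 3, as station 1 (stations 1 to 4 follow one another along rack +x)
- station_4 (a point): station 4, as station 1
- stand: grey retort stand with a double drip hook, fixed to the bench: base 215 by 130 mm, 12 thick, from 2 mm before the origin to 213 mm behind it (along its +x); rod 12 mm thick, 310 tall, at x = 175. Origin: on the bench, under the hook. The hook: two parallel 8 mm round steel prongs, converging behind x = 102 to the rod, free ends pointing to the stand's -x, roughly towards the robot
- hook_seat (a point): midway between the prongs, level with their tops, 200 mm above the bench; the basket's bar is to lie across both prongs here (bar centre then 6 mm higher). x = along the prongs towards the rod, y across. Prongs at y = -26 and 26 mm, open between; level from x = -22 to 22; their ends turn up to tips ending at x = -37, 17.5 mm above the seat; behind x = 22 they rise gently, 16 mm higher at x = 152, so half the basket must pass under them
- wash_bottle: white plastic wash bottle, 72 mm across, 220 mm tall with its spout, bystander; origin: centre of the underside
- petri_dish: clear closed Petri dish, 95 mm across, 16 mm high, bystander; origin: centre of the underside
- tube_rack: orange tube rack 70 by 230 mm, 50 mm high with some tubes up to 75 mm, bystander; origin: centre of the underside
There are look-alikes about, which are no part of the job. Leave any green look-alike of the panel_c alone. What is shaped like the panel_b but red is not meant.

How it is judged:
By the outcome, as a careful person would: the job done as asked, in the order asked, and still so for the second after the job is handed in, with the robot touching nothing.
Of panel_a, panel_b, panel_c, panel_d only 3 to 4 are there at a start; the rules pass over those that are not, and their reading is None.
At some moment in a run one of basket may be knocked a few centimetres aside while the robot is not near it.
It also fails if it takes over 210 s, if anything falls off the work surface, if the arm or the gripper's body presses on something with over 40 N, if the wrist force passes 120 N, or if a joint passes its speed limit or range.

## Working session

There is one attempt and no reset: what is moved stays moved. The work goes in short steps, Python scripts to look and compute and a tool call to move; the robot and the scene stay as the last step left them, time stands still between calls to the robot, and variables do not carry over. Pictures are saved under pics/ and viewed, at most 14 in all, crops included, and the job is handed in when it is done.

Besides the shell and the picture viewer there is one more tool, called after "Emit:" as name(argument=value, ...) on one line, values as JSON. servo_tool: Moves the arm, as the interface text tells. Its arguments: {"type":"object","properties":{"moves":{"type":"array"},"force":{"type":"number"}},"required":["moves"]}

```bash
ls; mkdir -p pics
cat > h.py <<'E'
import numpy as np, cv2
from workcell import *
def w(p,c):
    return np.array(c["R"]).T@(np.array(p)-np.array(c["t"]))
def look(n,f=None):
    c=calibration(n); im,d=camera(n)
    if f: cv2.imwrite("pics/"+f,im[:,:,::-1])
    return im,d,c
def cloud(d,c):
    K=np.array(c["camera_matrix"]); v,u=np.mgrid[:d.shape[0],:d.shape[1]]
    P=np.stack([(u-K[0,2])/K[0,0]*d,(v-K[1,2])/K[1,1]*d,d],-1)
    return (P-np.array(c["t"]))@np.array(c["R"])
E
python3 - <<'E'
from h import *
o=get_obs();print(o, grasp_offset)
for n in ("scene","top"):
    im,d,c=look(n,n+"0.png")
    for t in ["panel_a","basket","basket_grip","rack","station_1","station_4","stand","hook_seat"]:
        print(n,t,[(np.round(w(r["xyz"],c),3).tolist(),round(r["score"],2)) for r in mark_of(t,n)][:6])
E
```

```text
pics
{'time': 0.0, 'q': array([ 7.24786225e+01,  5.01008716e+00,  1.00345048e+01,  9.50981627e+01,
       -2.06537222e-03,  9.00010274e+01]), 'qd': array([-0.01493617,  0.09327078,  0.0163154 ,  0.07178253,  0.04568302,
       -0.05745915]), 'joint_efforts': array([-2.25040960e-03, -5.20388961e+01,  4.64801967e+01,  1.63585012e-02,
       -8.13389624e-05,  1.46533718e-06]), 'ee_pos': array([0.16552748, 0.52426979, 0.23059323]), 'tcp_rot': array([-1.79926255e+02,  2.06669284e-03,  1.62477598e+02]), 'wrist_force': array([ 1.01115998, -0.71404784, -0.24633428]), 'torque': array([-0.11867848, -0.01317644, -0.01477446]), 'grasp_force': 0.0, 'opening': 0.08517424815636013} 0.0187
scene panel_a [([0.558, -0.229, 0.007], 0.97), ([0.606, -0.232, 0.009], 0.93), ([0.224, -0.395, -0.003], 0.84), ([0.313, -0.266, -0.004], 0.78), ([0.427, -0.236, 0.01], 0.73), ([0.531, 0.02, 0.011], 0.26)]
scene basket [([0.518, -0.236, 0.004], 0.63)]
scene basket_grip [([0.515, -0.232, 0.091], 0.96)]
scene rack [([0.552, 0.025, -0.001], 0.76)]
scene station_1 [([0.533, 0.018, 0.01], 0.92), ([0.479, 0.017, 0.011],
[... 487 characters left out ...]
, 0.006], 0.81), ([0.607, -0.231, 0.001], 0.67), ([0.43, -0.235, 0.003], 0.58), ([0.478, -0.233, -0.002], 0.52)]
top basket [([0.514, -0.23, -0.003], 0.82)]
top basket_grip [([0.606, -0.232, 0.001], 0.48)]
top rack [([0.556, 0.023, 0.004], 0.83), ([0.563, -0.234, 0.007], 0.68)]
top station_1 [([0.632, 0.023, 0.013], 0.89), ([0.536, 0.022, 0.012], 0.85), ([0.582, 0.02, 0.012], 0.68), ([0.483, 0.015, 0.015], 0.56)]
top station_4 [([0.632, 0.023, 0.013], 0.89), ([0.536, 0.022, 0.012], 0.85), ([0.582, 0.02, 0.012], 0.68), ([0.483, 0.015, 0.015], 0.56)]
top stand [([0.553, 0.292, 0.0], 0.89), ([0.558, 0.026, -0.0], 0.22)]
top hook_seat [([0.557, 0.297, 0.2], 0.61), ([0.388, 0.491, -0.002], 0.42)]
```

View pics/scene0.png

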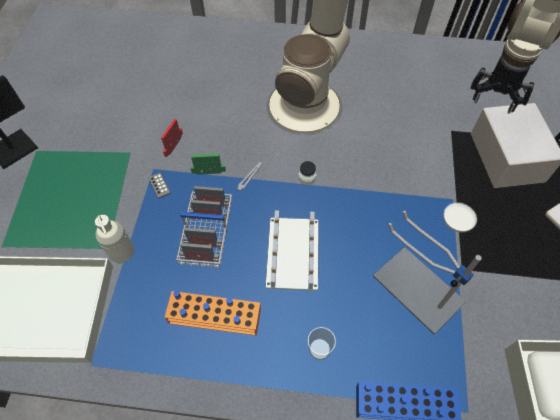

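View pics/top0.png

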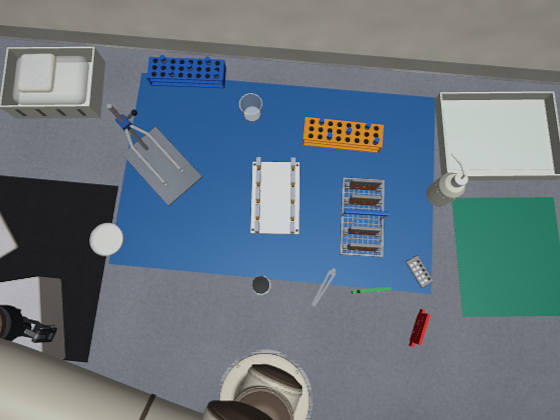

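The scene picture shows the basket (scene px ~205,228) holding four panels, two on each side of its blue bar, and a rack (px 293,253) with four free stations. The stand's hook is at px ~400,225. The green and red look-alikes lie outside the basket.

I'll turn the tool to yaw 90 and go above the rack.

Emit:
servo_tool(moves=[[[0, 0, 6.04], [0, 0, -0.012], 100], [[0, 0, 6.04], [0, 0, -0.012], 100], [[0, 0, 6.04], [0, 0, -0.012], 100], [[0, 0, 6.04], [0, 0, -0.012], 100], [[0, 0, 6.04], [0, 0, -0.012], 100], [[0, 0, 6.04], [0, 0, -0.012], 100], [[0, 0, 6.04], [0, 0, -0.012], 100], [[0, 0, 6.04], [0, 0, -0.012], 100], [[0, 0, 6.04], [0, 0, -0.012], 100], [[0, 0, 6.04], [0, 0, -0.012], 100], [[0, 0, 6.04], [0, 0, 0], 100], [[0, 0, 6.04], [0, 0, 0], 100]])

```text
time: 2.1
ee_pos: [0.1657, 0.5247, 0.3517]
tcp_rot: [180.0, -0.0, 89.7]
wrist_force: [0.1, 0.4, -0.3]
opening: 0.0853
grasp_force: 0.0
```

Emit:
servo_tool(moves=[[[0, 0, 0], [-0.045, 0.033, 0], 50], [[0, 0, 0], [-0.045, 0.033, 0], 50], [[0, 0, 0], [-0.045, 0.033, 0], 50], [[0, 0, 0], [-0.045, 0.033, 0], 50], [[0, 0, 0], [-0.045, 0.033, 0], 50], [[0, 0, 0], [-0.045, 0.033, 0], 50], [[0, 0, 0], [-0.045, 0.033, 0], 50], [[0, 0, 0], [-0.045, 0.033, 0], 50], [[0, 0, 0], [-0.045, 0.033, 0], 50], [[0, 0, 0], [-0.045, 0.033, 0], 50], [[0, 0, 0], [-0.04, 0.0, 0], 40], [[0, 0, 0], [0, 0, 0], 40]])

```text
time: 3.3
ee_pos: [0.4617, 0.0775, 0.3512]
tcp_rot: [-180.0, 0.1, 89.7]
wrist_force: [0.2, 0.8, 0.4]
opening: 0.0335
grasp_force: 0.0
```

Run:
```python
from h import *
o=get_obs();print(o['ee_pos'],o['tcp_rot'],o['opening'])
im,d,c=look("wrist","w1.png")
R=np.array(c["R"]);print("cam at",-R.T@np.array(c["t"]),"axis",R[2])
for t in ["rack","station_1"]:
    print(t,[(np.round(w(r["xyz"],c),4).tolist(),round(r["score"],2)) for r in mark_of(t,"wrist")][:6])
P=cloud(d,c); np.savez("w1.npz",P=P,d=d)
# cheek tops z~52, base top 12
ok=(d>0)&(abs(P[...,0]-.555)<.13)&(abs(P[...,1]-.02)<.09)
for lo,hi in((.048,.056),(.008,.016)):
    m=ok&(P[...,2]>lo)&(P[...,2]<hi); q=P[m][:,:2]
    print(lo,m.sum(),np.percentile(q,[1,50,99],axis=0).round(4).tolist(), cv2.minAreaRect((q*1000).astype(np.float32)))
```

```text
[0.461689   0.07749421 0.35119467] [-1.79975467e+02  5.42929278e-02  8.97192618e+01] 0.033549871037068975
cam at [0.46273507 0.15290871 0.49344201] axis [-0.00151098 -0.29726004 -0.95479536]
rack [([0.5554, 0.0231, 0.0005], 0.68)]
station_1 [([0.4829, 0.014, 0.0124], 0.92), ([0.5828, 0.0221, 0.0104], 0.73), ([0.5348, 0.0203, 0.0145], 0.57)]
0.048 2283 [[0.45, -0.0392], [0.5586, 0.0629], [0.6656, 0.0839]] ((557.9857788085938, 22.080223083496094), (216.07485961914062, 112.52865600585938), 4.337169647216797)
0.008 9597 [[0.4517, -0.0354], [0.5561, 0.0268], [0.6621, 0.0948]] ((557.9772338867188, 22.3233642578125), (216.19398498535156, 139.84652709960938), 4.387894153594971)
```

Emit:
servo_tool(moves=[[[0, 0, 0], [-0.043, 0.009, 0], 40], [[0, 0, 0], [-0.043, 0.009, 0], 40], [[0, 0, 0], [-0.043, 0.009, 0], 40], [[0, 0, 0], [-0.043, 0.009, 0], 40], [[0, 0, 0], [-0.043, 0.009, 0], 40], [[0, 0, 0], [-0.043, 0.008, 0], 40], [[0, 0, 0], [0, 0, 0], 40], [[0, 0, 0], [0, 0, 0], 40]])

```text
time: 4.25
ee_pos: [0.5147, -0.1761, 0.3509]
tcp_rot: [-180.0, -0.0, 90.0]
wrist_force: [-0.3, -0.5, 0.6]
opening: 0.0342
grasp_force: 0.0
```

```bash
cat >> h.py <<'E'
def basket(f=None):
    o=get_obs();print("tcp",o['ee_pos'].round(4),o['tcp_rot'].round(2))
    im,d,c=look("wrist",f)
    P=cloud(d,c); np.savez("last.npz",P=P,d=d,im=im)
    near=(d>0)&(P[...,2]>.02)&(abs(P[...,0]-.515)<.18)&(abs(P[...,1]+.235)<.12)
    hsv=cv2.cvtColor(im,cv2.COLOR_RGB2HSV)
    blue=near&(P[...,2]>.075)&(P[...,2]<.11)&(hsv[...,0]>95)&(hsv[...,0]<130)&(hsv[...,1]>120)
    q=P[blue]
    if len(q)>20:
        t=q[q[:,2]>.09]; print("bar",blue.sum(),"ztop",np.percentile(q[:,2],95).round(4),cv2.minAreaRect((t[:,:2]*1000).astype(np.float32)))
    m=near&(P[...,2]>.079)&~cv2.dilate(blue.astype(np.uint8),np.ones((7,7))).astype(bool)
    n,l,s,_=cv2.connectedComponentsWithStats(m.astype(np.uint8))
    for i in range(1,n):
        if s[i,4]>60:
            q=P[l==i]; z=np.percentile(q[:,2],97); t=q[q[:,2]>z-.004]
            print("top",s[i,4],z.round(4),[np.round(x,1) for x in cv2.minAreaRect((t[:,:2]*1000).astype(np.float32))], s[i,:4])
    return im,P,c
E
python3 - <<'E'
from h import *
im,P,c=basket("w2.png")
for t in ["panel_a","basket_grip","basket"]:
    print(t,[(np.round(w(r["xyz"],c),4).tolist(),round(r["score"],2)) for r in mark_of(t,"wrist")][:6])
E
```

```text
tcp [ 0.5147 -0.1761  0.3509] [-1.7996e+02 -4.0000e-02  9.0010e+01]
bar 846 ztop 0.0972 ((518.726318359375, -230.72378540039062), (11.957286834716797, 117.24158477783203), 1.6288628578186035)
top 493 0.0923 [array([ 562.9, -229.4]), array([ 7.9, 81. ]), np.float64(1.8)] [311 179   8  64]
top 527 0.0923 [array([ 608.6, -228.9]), array([ 8.4, 82.1]), np.float64(1.7)] [346 179  10  64]
top 529 0.0922 [array([ 429. , -232.3]), array([ 8.6, 81.1]), np.float64(1.6)] [203 181  14  64]
top 461 0.0923 [array([ 474.9, -232.2]), array([ 8.3, 81.6]), np.float64(2.0)] [240 181  11  64]
top 44994 0.4411 [array([ 515.7, -160.6]), array([120.4,  10.8]), np.float64(0.1)] [  0 256 560 164]
panel_a [([0.4745, -0.2267, 0.0046], 0.86), ([0.562, -0.2271, 0.0022], 0.83), ([0.6118, -0.2277, 0.0049], 0.79), ([0.2254, -0.3973, 0.0007], 0.77), ([0.425, -0.2307, 0.0037], 0.61), ([0.3157, -0.2665, -0.0006], 0.57)]
basket_grip [([0.5545, 0.026, 0.0003], 0.43)]
basket [([0.5194, -0.2332, -0.0024], 0.78), ([0.427, -0.232, 0.0028], 0.4)]
```

View pics/w2.png

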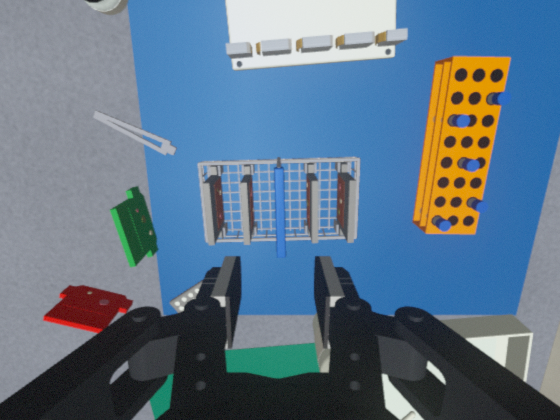

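Emit:
servo_tool(moves=[[[0, 0, -1.7], [0, 0, 0], 35], [[0, 0, 0], [-0.0185, 0.0308, 0.04], 35], [[0, 0, 0], [-0.0185, 0.0308, 0.04], 35], [[0, 0, 0], [-0.0186, 0.0307, 0.04], 35], [[0, 0, 0], [0, 0, 0.04], 35], [[0, 0, 0], [0, 0, 0.03], 35], [[0, 0, 0], [0, 0, 0], 35], [[0, 0, 0], [0, 0, 0], 35]])

```text
time: 5.25
ee_pos: [0.6015, -0.2253, 0.1708]
tcp_rot: [180.0, 0.0, 91.8]
wrist_force: [-0.6, 0.2, 1.2]
opening: 0.03
grasp_force: 0.0
```

```bash
cat >> h.py <<'E'
from scipy.spatial.transform import Rotation as Ro
S={1:(.4832,.0165),2:(.5331,.0203),3:(.5829,.0241),4:(.6328,.0279)}
def go(x,y,z,yaw):
    o=get_obs(); T=Ro.from_euler('xyz',o['tcp_rot'],degrees=True)
    G=Ro.from_euler('xyz',[180,0,yaw],degrees=True)
    print("tcp",o['ee_pos'].round(4),o['tcp_rot'].round(2),"open",o['opening'],"t",o['time'])
    print("turn",(T.inv()*G).as_rotvec(degrees=True).round(2),"then shift",G.inv().apply(np.array([x,y,z])-o['ee_pos']).round(4))
E
python3 - <<'E'
from h import *
basket()
go(.6086,-.2289,.052,91.7)
E
```

```text
tcp [ 0.6015 -0.2253  0.1708] [1.7998e+02 1.0000e-02 9.1780e+01]
bar 3421 ztop 0.0967 ((479.1220397949219, -231.3690185546875), (92.14492797851562, 117.79136657714844), 1.3226723670959473)
top 2507 0.0918 [array([ 429. , -232.2]), array([10.6, 82.1]), np.float64(1.6)] [ 10 160  46 113]
top 2191 0.0919 [array([ 474.7, -231.4]), array([10.2, 81.5]), np.float64(2.3)] [ 80 161  36 113]
top 46563 0.2608 [array([ 601.9, -210. ]), array([120.2,  10.6]), np.float64(1.9)] [  0 161 560 259]
top 1280 0.092 [array([ 608.6, -229. ]), array([ 8. , 82.7]), np.float64(1.4)] [280 163  13 113]
tcp [ 0.6021 -0.2256  0.1722] [1.7986e+02 6.0000e-02 9.1760e+01] open 0.029808847755302452 t 5.3
turn [0.14 0.06 0.06] then shift [-0.0035  0.0064  0.1202]
```

Emit:
servo_tool(moves=[[[0, 0, 0], [-0.0035, 0.0064, 0.02], 35], [[0, 0, 0], [0, 0, 0.025], 35], [[0, 0, 0], [0, 0, 0], 35], [[0, 0, 0], [0, 0, 0], 35]])

```text
time: 5.7
ee_pos: [0.6086, -0.2292, 0.127]
tcp_rot: [179.9, 0.0, 91.7]
wrist_force: [0.4, 0.3, -0.3]
opening: 0.03
grasp_force: 0.0
```

Run:
```python
from h import *
go(.6086,-.2289,.052,91.7)
```

```text
tcp [ 0.6086 -0.2292  0.127 ] [1.7989e+02 5.0000e-02 9.1720e+01] open 0.029951251933795633 t 5.7
turn [0.11 0.05 0.02] then shift [0.0003 0.     0.075 ]
```

Emit:
servo_tool(moves=[[[0, 0, 0], [0, 0, 0.025], 35], [[0, 0, 0], [0, 0, 0.025], 35], [[0, 0, 0], [0, 0, 0.025], 35], [[0, 0, 0], [0, 0, 0], 35], [[0, 0, 0], [0, 0, 0], 0], [[0, 0, 0], [0, 0, 0], 0], [[0, 0, 0], [0, 0, 0], 0], [[0, 0, 0], [0, 0, 0], 0], [[0, 0, 0], [0, 0, 0], 0], [[0, 0, 0], [0, 0, 0], 0]], force=60)

```text
time: 6.7
ee_pos: [0.6092, -0.2296, 0.0526]
tcp_rot: [179.8, 0.1, 91.7]
wrist_force: [-1.6, 1.2, 6.5]
opening: 0.0075
grasp_force: 59.4
```

Gripped. Lift straight up and carry above station 4.

Emit:
servo_tool(moves=[[[0, 0, 0], [0, 0, -0.015], 0], [[0, 0, 0], [0, 0, -0.03], 0], [[0, 0, 0], [0, 0, -0.03], 0], [[0, 0, 0], [0, 0, -0.03], 0], [[0, 0, 0], [0, 0, -0.03], 0], [[0, 0, -2.7], [0.04, 0.0, 0], 0], [[0, 0, 0], [0.04, 0.0, 0], 0], [[0, 0, 0], [0.04, 0.0, 0], 0], [[0, 0, 0], [0.04, 0.0, 0], 0], [[0, 0, 0], [0.04, 0.0, 0], 0], [[0, 0, 0], [0.04, 0.0, 0], 0], [[0, 0, 0], [0, 0, 0], 0]])

```text
time: 7.9
ee_pos: [0.5913, 0.0143, 0.1868]
tcp_rot: [179.9, -0.1, 94.6]
wrist_force: [-0.5, 0.4, -1.0]
opening: 0.0078
grasp_force: 58.7
```

Emit:
servo_tool(moves=[[[0, 0, 0], [0, 0, 0], 0], [[0, 0, 0], [0, 0, 0], 0]])

```text
time: 8.1
ee_pos: [0.5918, 0.0096, 0.1857]
tcp_rot: [179.9, 0.0, 94.4]
wrist_force: [1.0, -0.3, -1.5]
opening: 0.0074
grasp_force: 58.7
```

```bash
cat >> h.py <<'E'
def held(f=None):
    o=get_obs(); p=o['ee_pos']; im,d,c=look("wrist",f); P=cloud(d,c)
    T=Ro.from_euler('xyz',o['tcp_rot'],degrees=True)
    L=T.inv().apply((P-p).reshape(-1,3)).reshape(P.shape)
    m=(d>0)&(abs(L[...,1])<.012)&(L[...,2]<.06)&(L[...,2]>-.06)&(abs(L[...,0])<.08)
    for a,b in((-.05,-.033),(-.033,-.015),(-.015,.0),(0,.02),(.02,.035),(.035,.06)):
        q=L[m&(L[...,2]>a)&(L[...,2]<=b)]
        if len(q)>20: print("tool z",a,b,len(q),"x",np.percentile(q[:,0],[1,99]).round(4),"y",np.percentile(q[:,1],[2,50,98]).round(4),"zmin/max",np.percentile(q[:,2],[1,99]).round(4))
E
python3 - <<'E'
from h import *
held("w3.png")
go(*S[4],.15,94.4)
E
```

```text
tool z -0.05 -0.033 5714 x [-0.0232  0.042 ] y [-0.01    0.0006  0.0102] zmin/max [-0.0493 -0.0339]
tool z -0.033 -0.015 1042 x [0.0063 0.0422] y [-0.0116 -0.0003  0.011 ] zmin/max [-0.0328 -0.0152]
tool z -0.015 0.0 484 x [0.0064 0.0422] y [-0.0115 -0.0002  0.0108] zmin/max [-0.0148 -0.0005]
tool z 0 0.02 540 x [0.0417 0.053 ] y [-0.0032  0.0006  0.0044] zmin/max [0.001  0.0194]
tool z 0.02 0.035 60 x [0.0527 0.0531] y [-0.0031  0.0011  0.0045] zmin/max [0.0205 0.0348]
tcp [0.5918 0.0093 0.1853] [1.7996e+02 1.0000e-02 9.4340e+01] open 0.007265471590889867 t 8.15
turn [ 0.04  0.01 -0.06] then shift [0.0154 0.0424 0.0353]
```

View pics/w3.png

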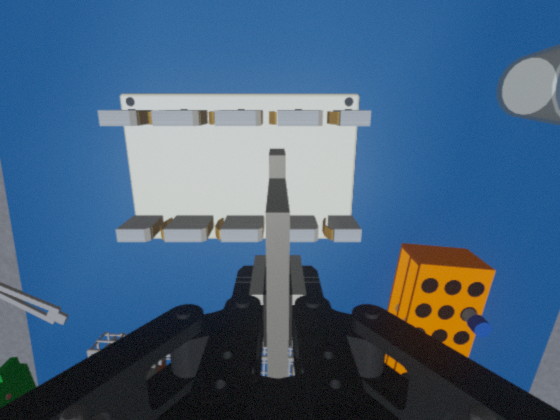

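Run:
```python
from h import *
a=np.deg2rad(4.36)
im,d,c=look("wrist")
for P in (np.load("w1.npz")["P"],cloud(d,c)):
    X=P[...,0]-.558;Y=P[...,1]-.0222
    x=X*np.cos(a)+Y*np.sin(a);y=-X*np.sin(a)+Y*np.cos(a)
    for s in(-1,1):
        m=(abs(P[...,2]-.052)<.0025)&(abs(y*s-.050)<.0055)&(abs(x)<.115)
        if m.sum()<50: continue
        h,_=np.histogram(x[m]*1000,np.arange(-112,113,1))
        n=np.median(y[m]);e=np.arange(-111.5,112)
        z=e[h<=h.mean()*.15]; print(s,m.sum(),n.round(4),z.tolist(),"range",np.percentile(x[m],[.3,99.7]).round(4))
```

```text
-1 851 -0.0499 [-111.5, -110.5, -109.5, -79.5, -78.5, -77.5, -76.5, -75.5, -74.5, -73.5, -72.5, -71.5, -70.5, -31.5, -29.5, -28.5, -27.5, -26.5, -25.5, -24.5, -23.5, -22.5, -21.5, -20.5, 20.5, 21.5, 22.5, 23.5, 24.5, 25.5, 26.5, 27.5, 28.5, 29.5, 32.5, 67.5, 69.5, 70.5, 71.5, 72.5, 73.5, 74.5, 75.5, 76.5, 77.5, 78.5, 108.5, 109.5, 110.5, 111.5] range [-0.1077  0.1071]
1 1009 0.05 [-111.5, -110.5, -109.5, -79.5, -78.5, -77.5, -76.5, -75.5, -74.5, -73.5, -72.5, -71.5, -70.5, -69.5, -29.5, -28.5, -27.5, -26.5, -25.5, -24.5, -23.5, -22.5, -21.5, -20.5, 17.5, 19.5, 20.5, 21.5, 22.5, 23.5, 24.5, 25.5, 26.5, 27.5, 28.5, 29.5, 38.5, 69.5, 70.5, 71.5, 72.5, 73.5, 74.5, 75.5, 76.5, 77.5, 78.5, 79.5, 108.5, 109.5, 110.5, 111.5] range [-0.1073  0.1071]
-1 2028 -0.0499 [-111.5, -110.5, -109.5, -79.5, -78.5, -77.5, -76.5, -75.5, -74.5, -73.5, -72.5, -71.5, -70.5, -69.5, -29.5, -28.5, -27.5, -26.5, -25.5, -24.5, -23.5, -22.5, -21.5, -20.5, -19.5, 19.5, 20.5, 21.5, 22.5, 23.5, 24.5, 25.5, 26.5, 27.5, 28.5, 29.5, 30.5, 31.5, 32.5, 33.5, 34.5, 35.5, 36.5, 37.5, 38.5, 39.5, 40.5, 41.5, 42.5, 43.5, 69.5, 70.5, 71.5, 72.5, 73.5, 74.5, 75.5, 76.5, 77.5, 78.5, 79.5, 108.5, 109.5, 110.5, 111.5] range [-0.1079  0.1072]
1 3052 0.05 [-111.5, -110.5, -109.5, -80.5, -79.5, -78.5, -77.5, -76.5, -75.5, -74.5, -73.5, -72.5, -71.5, -70.5, -69.5, -30.5, -29.5, -28.5, -27.5, -26.5, -25.5, -24.5, -23.5, -22.5, -21.5, -20.5, -19.5, 20.5, 21.5, 22.5, 23.5, 24.5, 25.5, 26.5, 27.5, 28.5, 29.5, 33.5, 69.5, 70.5, 71.5, 72.5, 73.5, 74.5, 75.5, 76.5, 77.5, 78.5, 79.5, 80.5, 108.5, 109.5, 110.5, 111.5] range [-0.1078  0.1073]
```

Emit:
servo_tool(moves=[[[0, 0, 0], [0.007, 0.021, 0], 0], [[0, 0, 0], [0.0074, 0.0208, 0], 0], [[0, 0, 0], [0, 0, 0.02], 0], [[0, 0, 0], [0, 0, 0.025], 0], [[0, 0, 0], [0, 0, 0.025], 0], [[0, 0, 0], [0, 0, 0], 0], [[0, 0, 0], [0, 0, 0], 0]])

```text
time: 8.9
ee_pos: [0.632, 0.027, 0.1151]
tcp_rot: [-180.0, 0.0, 94.3]
wrist_force: [0.1, -0.5, -0.5]
opening: 0.0073
grasp_force: 58.9
```

Run:
```python
from h import *
held()
go(*S[4],.0615,94.4)
```

```text
tool z -0.05 -0.033 5733 x [-0.0233  0.042 ] y [-0.01    0.0006  0.0103] zmin/max [-0.0495 -0.0338]
tool z -0.033 -0.015 1046 x [0.0062 0.0422] y [-0.0117 -0.0005  0.0109] zmin/max [-0.0328 -0.0153]
tool z -0.015 0.0 490 x [0.0064 0.0422] y [-0.0116 -0.0002  0.0109] zmin/max [-0.0149 -0.0008]
tool z 0 0.02 543 x [0.0417 0.053 ] y [-0.0032  0.0006  0.0044] zmin/max [0.0006 0.0192]
tool z 0.02 0.035 64 x [0.0527 0.053 ] y [-0.0031  0.0006  0.0044] zmin/max [0.0212 0.0347]
tcp [0.6326 0.0271 0.1161] [179.93   0.    94.35] open 0.007212726103162584 t 8.95
turn [ 0.07  0.   -0.05] then shift [0.0007 0.0003 0.0546]
```

Emit:
servo_tool(moves=[[[0, 0, 0], [0, 0, 0.015], 0], [[0, 0, 0], [0, 0, 0.008], 0], [[0, 0, 0], [0, 0, 0.006], 0], [[0, 0, 0], [0, 0, 0.006], 0], [[0, 0, 0], [0, 0, 0], 0]])

```text
time: 9.45
ee_pos: [0.6314, 0.0277, 0.0783]
tcp_rot: [-179.9, -0.0, 94.4]
wrist_force: [-1.6, -0.4, -7.6]
opening: 0.0074
grasp_force: 58.2
```

Emit:
servo_tool(moves=[[[0, 0, 0], [0, 0, 0.005], 0], [[0, 0, 0], [0, 0, 0.005], 0], [[0, 0, 0], [0, 0, 0.003], 0], [[0, 0, 0], [0, 0, 0.002], 0], [[0, 0, 0], [0, 0, 0], 0]])

```text
time: 9.95
ee_pos: [0.6316, 0.0278, 0.0646]
tcp_rot: [-179.9, -0.0, 94.4]
wrist_force: [-3.8, -0.6, 0.1]
opening: 0.0074
grasp_force: 59.5
```

Emit:
servo_tool(moves=[[[0, 0, 0], [0, 0, 0.0015], 0], [[0, 0, 0], [0, 0, 0.0015], 0], [[0, 0, 0], [0, 0, 0], 0], [[0, 0, 0], [0, 0, 0], 0]])

```text
time: 10.35
ee_pos: [0.6316, 0.0278, 0.0617]
tcp_rot: [-179.9, -0.0, 94.4]
wrist_force: [-5.4, 0.2, 1.6]
opening: 0.0071
grasp_force: 59.6
```

Run:
```python
from h import *
held()
go(*S[4],.0615,94.4); print(get_obs()['wrist_force'])
```

```text
tool z -0.05 -0.033 5705 x [-0.0232  0.0419] y [-0.01    0.0005  0.0102] zmin/max [-0.0493 -0.0338]
tool z -0.033 -0.015 1052 x [0.0062 0.0422] y [-0.0116 -0.0005  0.0116] zmin/max [-0.0329 -0.0153]
tool z -0.015 0.0 489 x [0.0063 0.0422] y [-0.0114  0.0001  0.0111] zmin/max [-0.0149 -0.0008]
tool z 0 0.02 1515 x [-0.0539  0.0566] y [-0.0115 -0.0008  0.0115] zmin/max [0.0019 0.0195]
tool z 0.02 0.035 183 x [0.0487 0.0566] y [-0.0115  0.      0.0113] zmin/max [0.02   0.0346]
tool z 0.035 0.06 2867 x [-0.0126  0.0705] y [-0.0118 -0.0006  0.0117] zmin/max [0.0388 0.0536]
tcp [0.6316 0.0277 0.0618] [-179.94    0.     94.4 ] open 0.007382748319779167 t 10.4
turn [-0.06  0.   -0.  ] then shift [0.0001 0.0013 0.0003]
[-5.95764497 -0.5749709   2.100443  ]
```

Emit:
servo_tool(moves=[[[0, 0, 0], [0, 0, 0.001], 0], [[0, 0, 0], [0, 0, 0.001], 0], [[0, 0, 0], [0, 0, 0], 0]])

```text
time: 10.7
ee_pos: [0.6317, 0.0278, 0.0616]
tcp_rot: [180.0, 0.0, 94.4]
wrist_force: [-10.2, -0.3, 14.2]
opening: 0.0072
grasp_force: 61.2
```

Emit:
servo_tool(moves=[[[0, 0, 0], [0, 0, -0.001], 35], [[0, 0, 0], [0, 0, 0], 35], [[0, 0, 0], [0, 0, 0], 35], [[0, 0, 0], [0, 0, 0], 35], [[0, 0, 0], [0, 0, -0.03], 35], [[0, 0, 0], [0, 0, -0.03], 35], [[0, 0, 0], [0, 0, -0.04], 35], [[0, 0, 0], [0, 0, -0.04], 35], [[0, 0, 0], [0, 0, 0], 35], [[0, 0, 0], [0, 0, 0], 35]])

```text
time: 11.7
ee_pos: [0.6328, 0.0278, 0.2015]
tcp_rot: [179.9, 0.0, 94.4]
wrist_force: [0.5, -0.5, -0.6]
opening: 0.0301
grasp_force: 0.0
```

```bash
cat >> h.py <<'E'
def rackview(f=None):
    im,d,c=look("wrist",f); P=cloud(d,c); a=np.deg2rad(4.36)
    X=P[...,0]-.558;Y=P[...,1]-.0222
    x=X*np.cos(a)+Y*np.sin(a);y=-X*np.sin(a)+Y*np.cos(a)
    for k,s in((1,-.075),(2,-.025),(3,.025),(4,.075)):
        m=(d>0)&(abs(x-s)<.012)&(abs(y)<.045)&(P[...,2]>.07)&(P[...,2]<.14)
        if m.sum()>30:
            z=np.percentile(P[m][:,2],97); t=m&(P[...,2]>z-.004)
            print("st",k,m.sum(),"top z",z.round(4),cv2.minAreaRect((np.stack([x[t]-s,y[t]],1)*1000).astype(np.float32)))
E
python3 - <<'E'
from h import *
rackview()
go(.5629,-.2294,.2,91.7)
E
```

```text
st 4 1192 top z 0.1012 ((-0.798832893371582, 0.4064903259277344), (82.85946655273438, 7.955859184265137), 89.89640045166016)
tcp [0.6322 0.0278 0.2001] [-179.99    0.     94.4 ] open 0.029943276107258512 t 11.75
turn [-0.01  0.    2.7 ] then shift [-2.55e-01 -7.69e-02  1.00e-04]
```

Emit:
servo_tool(moves=[[[0, 0, 2.7], [0, 0, 0], 35], [[0, 0, 0], [-0.0425, -0.0128, 0], 35], [[0, 0, 0], [-0.0425, -0.0128, 0], 35], [[0, 0, 0], [-0.0425, -0.0128, 0], 35], [[0, 0, 0], [-0.0425, -0.0128, 0], 35], [[0, 0, 0], [-0.0425, -0.0128, 0], 35], [[0, 0, 0], [-0.0425, -0.0128, 0], 35], [[0, 0, 0], [0, 0, 0], 35], [[0, 0, 0], [0, 0, 0], 35], [[0, 0, 0], [0, 0, 0], 35]])

```text
time: 12.75
ee_pos: [0.5629, -0.2286, 0.1997]
tcp_rot: [-179.9, -0.1, 91.7]
wrist_force: [0.3, 0.3, -0.6]
opening: 0.0302
grasp_force: 0.0
```

Run:
```python
from h import *
basket()
go(.5629,-.2294,.0525,91.7)
```

```text
tcp [ 0.5629 -0.2286  0.1997] [-1.7992e+02 -5.0000e-02  9.1730e+01]
bar 2271 ztop 0.0969 ((518.8519287109375, -225.92617797851562), (12.442429542541504, 108.37869262695312), 1.7473105192184448)
top 1756 0.0919 [array([ 429.2, -232.6]), array([ 9.5, 82.6]), np.float64(1.4)] [ 92 152  32 103]
top 1501 0.0919 [array([ 475. , -232.1]), array([ 9. , 82.7]), np.float64(1.3)] [154 153  25 103]
top 1022 0.0921 [array([ 563. , -229.7]), array([ 7.4, 82.3]), np.float64(1.5)] [272 153  10 103]
top 45024 0.2899 [array([ 563.7, -213. ]), array([120.3,  10.7]), np.float64(2.0)] [  0 256 560 164]
tcp [ 0.5631 -0.2283  0.1999] [-1.7994e+02 -4.0000e-02  9.1770e+01] open 0.02980802227047302 t 12.8
turn [-0.06 -0.04  0.07] then shift [-0.0011 -0.0002  0.1474]
```

Emit:
servo_tool(moves=[[[0, 0, 0], [-0.0012, 0, 0.02], 35], [[0, 0, 0], [0, 0, 0.04], 35], [[0, 0, 0], [0, 0, 0.03], 35], [[0, 0, 0], [0, 0, 0.03], 35], [[0, 0, 0], [0, 0, 0.027], 35], [[0, 0, 0], [0, 0, 0], 35], [[0, 0, 0], [0, 0, 0], 0], [[0, 0, 0], [0, 0, 0], 0], [[0, 0, 0], [0, 0, 0], 0], [[0, 0, 0], [0, 0, 0], 0], [[0, 0, 0], [0, 0, 0], 0], [[0, 0, 0], [0, 0, 0], 0]], force=60)

```text
time: 14.0
ee_pos: [0.5629, -0.2306, 0.0536]
tcp_rot: [-180.0, -0.0, 91.7]
wrist_force: [0.0, 0.5, -1.0]
opening: 0.0071
grasp_force: 58.8
```

Emit:
servo_tool(moves=[[[0, 0, 0], [0, 0, -0.015], 0], [[0, 0, 0], [0, 0, -0.03], 0], [[0, 0, 0], [0, 0, -0.03], 0], [[0, 0, 0], [0, 0, -0.03], 0], [[0, 0, 0], [0, 0, -0.03], 0], [[0, 0, -2.7], [0.04, 0.0, 0], 0], [[0, 0, 0], [0.045, 0.007, 0], 0], [[0, 0, 0], [0.045, 0.007, 0], 0], [[0, 0, 0], [0.045, 0.007, 0], 0], [[0, 0, 0], [0.045, 0.007, 0], 0], [[0, 0, 0], [0.034, 0.007, 0], 0], [[0, 0, 0], [0, 0, 0], 0]])

```text
time: 15.2
ee_pos: [0.5804, 0.0293, 0.1899]
tcp_rot: [179.9, -0.0, 94.6]
wrist_force: [-0.3, -0.6, -0.7]
opening: 0.0074
grasp_force: 58.9
```

Emit:
servo_tool(moves=[[[0, 0, 0], [0, 0, 0], 0], [[0, 0, 0], [0, 0, 0], 0]])

```text
time: 15.4
ee_pos: [0.5803, 0.0247, 0.1893]
tcp_rot: [180.0, 0.0, 94.4]
wrist_force: [-0.2, -0.5, -1.8]
opening: 0.0073
grasp_force: 58.9
```

Run:
```python
from h import *
held()
go(*S[3],.115,94.4)
```

```text
tool z -0.05 -0.033 5645 x [-0.0243  0.0411] y [-0.0101  0.0006  0.0103] zmin/max [-0.0494 -0.0337]
tool z -0.033 -0.015 1067 x [0.0062 0.0414] y [-0.0115 -0.0005  0.011 ] zmin/max [-0.0328 -0.0153]
tool z -0.015 0.0 488 x [0.0062 0.0414] y [-0.0115  0.0001  0.0109] zmin/max [-0.0149 -0.0006]
tool z 0 0.02 545 x [0.0408 0.052 ] y [-0.0033  0.0006  0.0044] zmin/max [0.0007 0.0186]
tool z 0.02 0.035 64 x [0.0517 0.0522] y [-0.0031  0.0006  0.0045] zmin/max [0.0205 0.0348]
tool z 0.035 0.06 30 x [0.0517 0.0521] y [-0.0032  0.0006  0.0043] zmin/max [0.0363 0.0423]
tcp [0.5803 0.0244 0.1892] [1.7998e+02 1.0000e-02 9.4320e+01] open 0.007365209456595587 t 15.45
turn [ 0.02  0.01 -0.08] then shift [-0.0005  0.0026  0.0742]
```

Emit:
servo_tool(moves=[[[0, 0, 0], [-0.0005, 0.0018, 0.02], 0], [[0, 0, 0], [0, 0, 0.03], 0], [[0, 0, 0], [0, 0, 0.024], 0], [[0, 0, 0], [0, 0, 0], 0], [[0, 0, 0], [0, 0, 0.01], 0], [[0, 0, 0], [0, 0, 0.006], 0], [[0, 0, 0], [0, 0, 0.006], 0], [[0, 0, 0], [0, 0, 0.006], 0], [[0, 0, 0], [0, 0, 0], 0]])

```text
time: 16.35
ee_pos: [0.5816, 0.0251, 0.086]
tcp_rot: [-179.9, 0.0, 94.4]
wrist_force: [-0.6, 1.1, -0.5]
opening: 0.0075
grasp_force: 58.8
```

Emit:
servo_tool(moves=[[[0, 0, 0], [0, 0, 0.006], 0], [[0, 0, 0], [0, 0, 0.006], 0], [[0, 0, 0], [0, 0, 0.005], 0], [[0, 0, 0], [0, 0, 0.003], 0], [[0, 0, 0], [0, 0, 0.003], 0], [[0, 0, 0], [0, 0, 0.001], 0], [[0, 0, 0], [0, 0, 0], 0], [[0, 0, 0], [0, 0, 0], 0]])

```text
time: 17.15
ee_pos: [0.5816, 0.0251, 0.0626]
tcp_rot: [-179.9, 0.0, 94.4]
wrist_force: [-5.3, 0.6, 1.1]
opening: 0.0074
grasp_force: 59.4
```

Emit:
servo_tool(moves=[[[0, 0, 0], [0, 0, 0.001], 0], [[0, 0, 0], [0, 0, 0.001], 0], [[0, 0, 0], [0, 0, 0], 0]])

```text
time: 17.45
ee_pos: [0.5817, 0.0251, 0.0626]
tcp_rot: [180.0, 0.0, 94.4]
wrist_force: [-11.4, -1.1, 15.1]
opening: 0.0071
grasp_force: 61.3
```

Emit:
servo_tool(moves=[[[0, 0, 0], [0, 0, -0.001], 35], [[0, 0, 0], [0, 0, 0], 35], [[0, 0, 0], [0, 0, 0], 35], [[0, 0, 0], [0, 0, 0], 35], [[0, 0, 0], [0, 0, -0.03], 35], [[0, 0, 0], [0, 0, -0.03], 35], [[0, 0, 0], [0, 0, -0.04], 35], [[0, 0, 0], [0, 0, -0.038], 35], [[0, 0, 0], [0, 0, 0], 35], [[0, 0, 0], [0, 0, 0], 35]])

```text
time: 18.45
ee_pos: [0.5827, 0.0251, 0.2002]
tcp_rot: [179.9, 0.0, 94.4]
wrist_force: [-0.6, -0.6, -0.6]
opening: 0.0298
grasp_force: 0.0
```

Run:
```python
from h import *
rackview()
go(.475,-.2321,.2,91.7)
```

```text
st 3 1156 top z 0.1011 ((-1.046069860458374, 1.0803451538085938), (7.680337905883789, 81.88581848144531), 0.14270088076591492)
st 4 1787 top z 0.101 ((-0.8656456470489502, 0.3607902526855469), (82.96826934814453, 8.483414649963379), 89.9720687866211)
tcp [0.5821 0.0251 0.1989] [-179.97   -0.     94.4 ] open 0.030115897724104015 t 18.5
turn [-0.03 -0.    2.7 ] then shift [-0.2539 -0.1147 -0.0011]
```

Emit:
servo_tool(moves=[[[0, 0, 2.7], [0, 0, 0], 35], [[0, 0, 0], [-0.042, -0.019, 0], 35], [[0, 0, 0], [-0.042, -0.019, 0], 35], [[0, 0, 0], [-0.042, -0.019, 0], 35], [[0, 0, 0], [-0.042, -0.019, 0], 35], [[0, 0, 0], [-0.042, -0.019, 0], 35], [[0, 0, 0], [-0.043, -0.02, 0], 35], [[0, 0, 0], [0, 0, 0], 35], [[0, 0, 0], [0, 0, 0], 35], [[0, 0, 0], [0, 0, 0], 35]])

```text
time: 19.5
ee_pos: [0.4747, -0.2304, 0.1987]
tcp_rot: [-179.9, -0.1, 91.7]
wrist_force: [-0.2, -0.4, -1.0]
opening: 0.03
grasp_force: 0.0
```

Run:
```python
from h import *
basket()
go(.475,-.2321,.0525,91.7)
```

```text
tcp [ 0.4747 -0.2304  0.1987] [-1.7993e+02 -5.0000e-02  9.1730e+01]
bar 2246 ztop 0.0969 ((518.8080444335938, -224.97427368164062), (12.476829528808594, 106.57054138183594), 1.7117670774459839)
top 1266 0.092 [array([ 429. , -232.2]), array([ 8.4, 82. ]), np.float64(1.6)] [210 153  18 103]
top 1062 0.0921 [array([ 475.1, -231.9]), array([ 7.8, 82.2]), np.float64(1.4)] [272 154  11 103]
top 45023 0.2888 [array([ 475.4, -215. ]), array([120.7,  10.7]), np.float64(1.5)] [  0 256 560 164]
tcp [ 0.4749 -0.2302  0.1989] [-1.7994e+02 -4.0000e-02  9.1770e+01] open 0.029894502414705405 t 19.55
turn [-0.06 -0.04  0.07] then shift [-1.900e-03  1.000e-04  1.464e-01]
```

Emit:
servo_tool(moves=[[[0, 0, 0], [-0.0018, 0, 0.02], 35], [[0, 0, 0], [0, 0, 0.04], 35], [[0, 0, 0], [0, 0, 0.03], 35], [[0, 0, 0], [0, 0, 0.03], 35], [[0, 0, 0], [0, 0, 0.026], 35], [[0, 0, 0], [0, 0, 0], 35], [[0, 0, 0], [0, 0, 0], 0], [[0, 0, 0], [0, 0, 0], 0], [[0, 0, 0], [0, 0, 0], 0], [[0, 0, 0], [0, 0, 0], 0], [[0, 0, 0], [0, 0, 0], 0], [[0, 0, 0], [0, 0, 0], 0]], force=60)

```text
time: 20.75
ee_pos: [0.4747, -0.233, 0.0536]
tcp_rot: [-180.0, -0.0, 91.7]
wrist_force: [-0.4, -0.3, -0.4]
opening: 0.0077
grasp_force: 58.7
```

Emit:
servo_tool(moves=[[[0, 0, 0], [0, 0, -0.015], 0], [[0, 0, 0], [0, 0, -0.03], 0], [[0, 0, 0], [0, 0, -0.03], 0], [[0, 0, 0], [0, 0, -0.03], 0], [[0, 0, 0], [0, 0, -0.03], 0], [[0, 0, -2.7], [0.04, 0.0, 0], 0], [[0, 0, 0], [0.045, 0.015, 0], 0], [[0, 0, 0], [0.045, 0.015, 0], 0], [[0, 0, 0], [0.045, 0.015, 0], 0], [[0, 0, 0], [0.045, 0.015, 0], 0], [[0, 0, 0], [0.036, 0.015, 0], 0], [[0, 0, 0], [0, 0, 0], 0]])

```text
time: 21.95
ee_pos: [0.5325, 0.0319, 0.1894]
tcp_rot: [180.0, -0.0, 94.6]
wrist_force: [-0.8, -1.0, -0.8]
opening: 0.0076
grasp_force: 58.7
```

Emit:
servo_tool(moves=[[[0, 0, 0], [0, 0, 0], 0], [[0, 0, 0], [0, 0, 0], 0]])

```text
time: 22.15
ee_pos: [0.5316, 0.0274, 0.1893]
tcp_rot: [180.0, 0.0, 94.4]
wrist_force: [-0.5, -0.5, -1.5]
opening: 0.0073
grasp_force: 58.7
```

Run:
```python
from h import *
held()
go(*S[2],.115,94.4)
```

```text
tool z -0.05 -0.033 5636 x [-0.0242  0.0411] y [-0.01    0.0005  0.0103] zmin/max [-0.0493 -0.0337]
tool z -0.033 -0.015 1059 x [0.0062 0.0415] y [-0.0116 -0.0002  0.011 ] zmin/max [-0.0329 -0.0152]
tool z -0.015 0.0 494 x [0.0063 0.0413] y [-0.0116 -0.0003  0.0109] zmin/max [-0.0149 -0.0008]
tool z 0 0.02 542 x [0.0408 0.052 ] y [-0.0033  0.0005  0.0044] zmin/max [0.0007 0.019 ]
tool z 0.02 0.035 63 x [0.0518 0.0522] y [-0.003   0.0005  0.0045] zmin/max [0.0214 0.0345]
tool z 0.035 0.06 29 x [0.0518 0.0521] y [-0.0032  0.0005  0.0043] zmin/max [0.036  0.0421]
tcp [0.5316 0.0271 0.1892] [1.7998e+02 1.0000e-02 9.4330e+01] open 0.007436694391683124 t 22.2
turn [ 0.02  0.01 -0.07] then shift [-0.0069  0.001   0.0742]
```

Emit:
servo_tool(moves=[[[0, 0, 0], [-0.0075, 0.0003, 0.02], 0], [[0, 0, 0], [0, 0, 0.03], 0], [[0, 0, 0], [0, 0, 0.024], 0], [[0, 0, 0], [0, 0, 0], 0], [[0, 0, 0], [0, 0, 0.01], 0], [[0, 0, 0], [0, 0, 0.006], 0], [[0, 0, 0], [0, 0, 0.006], 0], [[0, 0, 0], [0, 0, 0.006], 0], [[0, 0, 0], [0, 0, 0], 0]])

```text
time: 23.1
ee_pos: [0.532, 0.0206, 0.086]
tcp_rot: [-179.9, 0.0, 94.4]
wrist_force: [-1.7, -0.4, -1.9]
opening: 0.0069
grasp_force: 58.9
```

Emit:
servo_tool(moves=[[[0, 0, 0], [0, 0, 0.006], 0], [[0, 0, 0], [0, 0, 0.006], 0], [[0, 0, 0], [0, 0, 0.005], 0], [[0, 0, 0], [0, 0, 0.003], 0], [[0, 0, 0], [0, 0, 0.003], 0], [[0, 0, 0], [0, 0, 0.001], 0], [[0, 0, 0], [0, 0, 0.001], 0], [[0, 0, 0], [0, 0, 0.001], 0], [[0, 0, 0], [0, 0, 0], 0]])

```text
time: 24.0
ee_pos: [0.5319, 0.0206, 0.0625]
tcp_rot: [-180.0, 0.0, 94.4]
wrist_force: [-12.1, -0.7, 16.4]
opening: 0.0073
grasp_force: 61.5
```

Seated. Release, rise, and travel to the last panel (.429, -.2322).

Emit:
servo_tool(moves=[[[0, 0, 0], [0, 0, -0.001], 35], [[0, 0, 0], [0, 0, 0], 35], [[0, 0, 0], [0, 0, 0], 35], [[0, 0, 0], [0, 0, 0], 35], [[0, 0, 0], [0, 0, -0.03], 35], [[0, 0, 0], [0, 0, -0.03], 35], [[0, 0, 0], [0, 0, -0.04], 35], [[0, 0, 0], [0, 0, -0.038], 35], [[0, 0, 0], [0, 0, 0], 35], [[0, 0, 0], [0, 0, 0], 35]])

```text
time: 25.0
ee_pos: [0.5332, 0.0207, 0.2002]
tcp_rot: [179.9, 0.0, 94.4]
wrist_force: [-0.0, 0.5, -0.6]
opening: 0.0299
grasp_force: 0.0
```

Run:
```python
from h import *
rackview("w4.png")
go(.429,-.2322,.2,91.7)
```

```text
st 2 1189 top z 0.1011 ((-0.6011908054351807, 0.5376167297363281), (81.79192352294922, 7.893360614776611), 89.67488098144531)
st 3 1797 top z 0.101 ((-0.8839077949523926, 1.0069656372070312), (81.96505737304688, 8.434045791625977), 89.99514770507812)
st 4 2511 top z 0.1009 ((-1.0653438568115234, 0.5438575744628906), (82.3359603881836, 9.302367210388184), 89.9330825805664)
tcp [0.5326 0.0206 0.199 ] [-179.97   -0.     94.4 ] open 0.029991053989618953 t 25.05
turn [-0.03  0.    2.7 ] then shift [-0.2496 -0.1111 -0.001 ]
```

Emit:
servo_tool(moves=[[[0, 0, 2.7], [0, 0, 0], 35], [[0, 0, 0], [-0.042, -0.0185, 0], 35], [[0, 0, 0], [-0.042, -0.0185, 0], 35], [[0, 0, 0], [-0.042, -0.0185, 0], 35], [[0, 0, 0], [-0.042, -0.0185, 0], 35], [[0, 0, 0], [-0.042, -0.0185, 0], 35], [[0, 0, 0], [-0.041, -0.0185, 0], 35], [[0, 0, 0], [0, 0, 0], 35], [[0, 0, 0], [0, 0, 0], 35], [[0, 0, 0], [0, 0, 0], 35]])

```text
time: 26.05
ee_pos: [0.4291, -0.2328, 0.1988]
tcp_rot: [-179.9, -0.1, 91.7]
wrist_force: [0.1, 0.4, 0.0]
opening: 0.0302
grasp_force: 0.0
```

Run:
```python
from h import *
basket()
go(.429,-.2322,.0525,91.7)
```

```text
tcp [ 0.4291 -0.2328  0.1988] [-1.7993e+02 -6.0000e-02  9.1720e+01]
bar 2741 ztop 0.0968 ((518.8091430664062, -230.50289916992188), (12.953075408935547, 117.47659301757812), 1.6239732503890991)
top 1056 0.0921 [array([ 428.8, -232.4]), array([ 7.6, 82.1]), np.float64(1.9)] [271 152  11 103]
top 45103 0.2889 [array([ 429.8, -217.3]), array([120.4,  10.7]), np.float64(1.8)] [  0 256 560 164]
tcp [ 0.4293 -0.2326  0.199 ] [-1.7995e+02 -4.0000e-02  9.1770e+01] open 0.029826312534207654 t 26.1
turn [-0.05 -0.04  0.07] then shift [ 0.0004 -0.0003  0.1465]
```

View pics/w4.png

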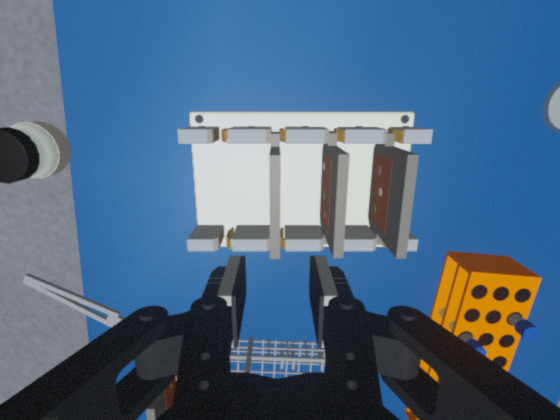

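The picture shows three panels seated upright in stations 2–4 (px 275, 334 and 395, row ~200), with station 1 free. Next is the fourth panel.

Emit:
servo_tool(moves=[[[0, 0, 0], [0.0005, -0.0003, 0.02], 35], [[0, 0, 0], [0, 0, 0.04], 35], [[0, 0, 0], [0, 0, 0.03], 35], [[0, 0, 0], [0, 0, 0.03], 35], [[0, 0, 0], [0, 0, 0.026], 35], [[0, 0, 0], [0, 0, 0], 35], [[0, 0, 0], [0, 0, 0], 0], [[0, 0, 0], [0, 0, 0], 0], [[0, 0, 0], [0, 0, 0], 0], [[0, 0, 0], [0, 0, 0], 0], [[0, 0, 0], [0, 0, 0], 0], [[0, 0, 0], [0, 0, 0], 0]], force=60)

```text
time: 27.3
ee_pos: [0.4295, -0.2333, 0.055]
tcp_rot: [179.9, 0.0, 91.7]
wrist_force: [0.3, 1.6, 6.2]
opening: 0.0078
grasp_force: 60.2
```

Emit:
servo_tool(moves=[[[0, 0, 0], [0, 0, -0.015], 0], [[0, 0, 0], [0, 0, -0.03], 0], [[0, 0, 0], [0, 0, -0.03], 0], [[0, 0, 0], [0, 0, -0.03], 0], [[0, 0, 0], [0, 0, -0.03], 0], [[0, 0, -2.7], [0.04, 0.0, 0], 0], [[0, 0, 0], [0.044, 0.014, 0], 0], [[0, 0, 0], [0.044, 0.014, 0], 0], [[0, 0, 0], [0.044, 0.014, 0], 0], [[0, 0, 0], [0.043, 0.014, 0], 0], [[0, 0, 0], [0.031, 0.014, 0], 0], [[0, 0, 0], [0, 0, 0], 0]])

```text
time: 28.5
ee_pos: [0.4823, 0.0208, 0.1895]
tcp_rot: [180.0, -0.0, 94.6]
wrist_force: [-1.1, -0.1, -1.8]
opening: 0.0072
grasp_force: 59.1
```

Emit:
servo_tool(moves=[[[0, 0, 0], [0, 0, 0], 0], [[0, 0, 0], [0, 0, 0], 0]])

```text
time: 28.7
ee_pos: [0.4814, 0.017, 0.1892]
tcp_rot: [180.0, 0.0, 94.4]
wrist_force: [0.1, 0.4, -1.7]
opening: 0.0072
grasp_force: 59.1
```

Run:
```python
from h import *
held()
go(*S[1],.115,94.4)
```

```text
tool z -0.05 -0.033 5604 x [-0.0258  0.0413] y [-0.01    0.0005  0.0102] zmin/max [-0.0495 -0.0338]
tool z -0.033 -0.015 1084 x [0.0063 0.0417] y [-0.0115 -0.0002  0.011 ] zmin/max [-0.0329 -0.0152]
tool z -0.015 0.0 504 x [0.0064 0.0417] y [-0.0114 -0.0001  0.0108] zmin/max [-0.0149 -0.0005]
tool z 0 0.02 541 x [0.0411 0.0524] y [-0.0033  0.0005  0.0044] zmin/max [0.0013 0.0196]
tool z 0.02 0.035 66 x [0.0472 0.0526] y [-0.0031  0.0006  0.0042] zmin/max [0.0201 0.0348]
tool z 0.035 0.06 32 x [0.0522 0.0525] y [-0.0032  0.0005  0.0043] zmin/max [0.0352 0.044 ]
tcp [0.4814 0.0168 0.1891] [1.7999e+02 1.0000e-02 9.4330e+01] open 0.006941794544177601 t 28.75
turn [ 0.01  0.01 -0.07] then shift [-0.0004  0.0018  0.0741]
```

Emit:
servo_tool(moves=[[[0, 0, 0], [-0.0009, 0.001, 0.02], 0], [[0, 0, 0], [0, 0, 0.03], 0], [[0, 0, 0], [0, 0, 0.024], 0], [[0, 0, 0], [0, 0, 0], 0], [[0, 0, 0], [0, 0, 0.01], 0], [[0, 0, 0], [0, 0, 0.006], 0], [[0, 0, 0], [0, 0, 0.006], 0], [[0, 0, 0], [0, 0, 0.006], 0], [[0, 0, 0], [0, 0, 0], 0]])

```text
time: 29.65
ee_pos: [0.4819, 0.0168, 0.0859]
tcp_rot: [-179.9, 0.0, 94.4]
wrist_force: [-2.9, -0.2, -1.8]
opening: 0.0075
grasp_force: 59.0
```

Emit:
servo_tool(moves=[[[0, 0, 0], [0, 0, 0.006], 0], [[0, 0, 0], [0, 0, 0.006], 0], [[0, 0, 0], [0, 0, 0.005], 0], [[0, 0, 0], [0, 0, 0.003], 0], [[0, 0, 0], [0, 0, 0.002], 0], [[0, 0, 0], [0, 0, 0.001], 0], [[0, 0, 0], [0, 0, 0], 0]])

```text
time: 30.35
ee_pos: [0.4821, 0.0169, 0.0641]
tcp_rot: [-179.9, -0.0, 94.4]
wrist_force: [-6.2, -0.7, 4.9]
opening: 0.0074
grasp_force: 60.1
```

Emit:
servo_tool(moves=[[[0, 0, 0], [0, 0, 0.001], 0], [[0, 0, 0], [0, 0, 0.001], 0], [[0, 0, 0], [0, 0, 0], 0]])

```text
time: 30.65
ee_pos: [0.4823, 0.0169, 0.064]
tcp_rot: [180.0, 0.0, 94.4]
wrist_force: [-12.4, 0.3, 21.4]
opening: 0.0069
grasp_force: 62.5
```

Emit:
servo_tool(moves=[[[0, 0, 0], [0, 0, -0.001], 35], [[0, 0, 0], [0, 0, 0], 35], [[0, 0, 0], [0, 0, 0], 35], [[0, 0, 0], [0, 0, 0], 35], [[0, 0, 0], [0, 0, -0.03], 35], [[0, 0, 0], [0, 0, -0.03], 35], [[0, 0, 0], [0, 0, -0.04], 35], [[0, 0, 0], [0, 0, -0.04], 35], [[0, 0, 0], [0, 0, -0.045], 35], [[0, 0, 0], [0, 0, 0], 35], [[0, 0, 0], [0, 0, 0], 35]])

```text
time: 31.75
ee_pos: [0.4832, 0.0169, 0.2484]
tcp_rot: [179.9, 0.0, 94.4]
wrist_force: [-1.2, 1.3, -1.2]
opening: 0.0298
grasp_force: 0.0
```

Run:
```python
from h import *
rackview()
go(.52,.27,.45,94.4)
```

```text
st 1 830 top z 0.1012 ((-1.0171473026275635, 0.7284278869628906), (7.437676429748535, 81.48527526855469), 0.04819668456912041)
st 2 1228 top z 0.1011 ((-0.7840585708618164, 0.19893646240234375), (8.299118995666504, 82.14894104003906), 0.051820043474435806)
st 3 1683 top z 0.1009 ((-0.7818036079406738, 0.7036819458007812), (8.993403434753418, 82.33383178710938), 0.10937297344207764)
st 4 2099 top z 0.101 ((-0.7329816818237305, 0.7525482177734375), (9.905080795288086, 81.5025405883789), 0.23262053728103638)
tcp [0.4828 0.0169 0.2472] [-179.99   -0.     94.4 ] open 0.03008751013873445 t 31.8
turn [-0.01 -0.   -0.  ] then shift [ 0.2495  0.0565 -0.2028]
```

Emit:
servo_tool(moves=[[[0, 0, 0], [0, 0, -0.045], 50], [[0, 0, 0], [0, 0, -0.045], 60], [[0, 0, 0], [0.04, 0.01, -0.045], 60], [[0, 0, 0], [0.045, 0.01, -0.045], 60], [[0, 0, 0], [0.045, 0.01, -0.02], 60], [[0, 0, 0], [0.045, 0.01, 0], 60], [[0, 0, 0], [0.045, 0.01, 0], 60], [[0, 0, 0], [0.035, 0.01, 0], 60], [[0, 0, 0], [0, 0, 0], 60], [[0, 0, 0], [0, 0, 0], 60]])

```text
time: 32.8
ee_pos: [0.5206, 0.2589, 0.4271]
tcp_rot: [-179.8, 0.1, 94.5]
wrist_force: [-0.7, -1.1, 0.7]
opening: 0.0513
grasp_force: 0.0
```

Run:
```python
from h import *
o=get_obs(); print(o['ee_pos'],o['tcp_rot'])
im,d,c=look("wrist","w5.png"); P=cloud(d,c); np.savez("stand.npz",P=P,d=d,im=im)
for t in ["hook_seat","stand"]:
    print(t,[(np.round(w(r["xyz"],c),4).tolist(),round(r["score"],2)) for r in mark_of(t,"wrist")][:4])
near=(d>0)&(np.hypot(P[...,0]-.555,P[...,1]-.295)<.28)
# base plate z=12
m=near&(abs(P[...,2]-.012)<.004); 
n,l,s,_=cv2.connectedComponentsWithStats(m.astype(np.uint8)); i=1+np.argmax(s[1:,4])
print("base",s[i],cv2.minAreaRect((P[l==i][:,:2]*1000).astype(np.float32)))
m=near&(P[...,2]>.188)&(P[...,2]<.225)
n,l,s,_=cv2.connectedComponentsWithStats(m.astype(np.uint8))
for i in range(1,n):
    if s[i,4]>60:
        q=P[l==i]; ln=cv2.fitLine((q[:,:2]*1000).astype(np.float32),cv2.DIST_HUBER,0,.01,.01).ravel()
        print("z.2",s[i],ln.round(3),np.degrees(np.arctan2(ln[1],ln[0])),np.percentile(q,[1,50,99],axis=0).round(3).tolist())
```

```text
[0.5205611  0.25890239 0.42708495] [-1.79799117e+02  9.07655791e-02  9.44941525e+01]
hook_seat [([0.5611, 0.2939, 0.1978], 0.66), ([0.5553, 0.2882, 0.0015], 0.43)]
stand [([0.4796, 0.0199, 0.012], 0.73), ([0.5555, 0.2906, 0.0023], 0.6), ([0.5344, 0.0222, 0.0155], 0.23)]
base [ 297   47  126  117 5477] ((645.9212036132812, 347.95819091796875), (215.46463012695312, 67.13786315917969), 47.49191665649414)
z.2 [ 273    1  181  189 3342] [  0.741   0.671 591.871 354.044] 42.164066 [[0.518, 0.255, 0.197], [0.609, 0.353, 0.207], [0.664, 0.429, 0.224]]
z.2 [454  36  20  28 133] [ 6.21000e-01 -7.84000e-01  6.85198e+02  3.96465e+02] -51.621033 [[0.675, 0.386, 0.219], [0.687, 0.398, 0.223], [0.697, 0.407, 0.225]]
```

View pics/w5.png

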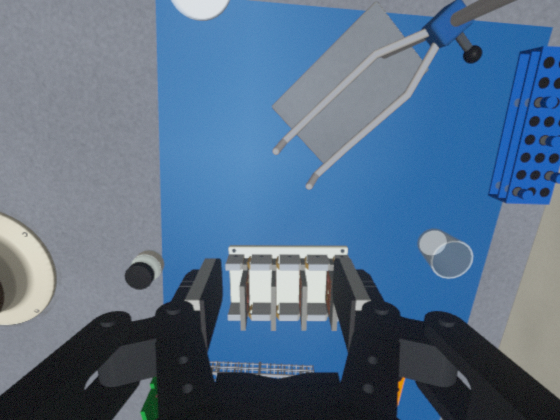

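The picture shows the two prong tips at px (276,150) and (310,185), with bends near (375,55) and (408,97) and the clamp at (447,25). All four panels are in the rack. Now I'll fit each prong.

Run:
```python
from h import *
f=np.load("stand.npz");P=f["P"];d=f["d"]
m=((d>0)&(P[...,2]>.192)&(P[...,2]<.23)).astype(np.uint8)
for name,(a,b) in {"A":((276,150),(375,55)),"B":((310,185),(408,97))}.items():
    k=np.zeros_like(m); cv2.line(k,a,b,1,15)
    q=P[(k&m)>0]; t=q[:,:2]*1000
    ln=cv2.fitLine(t.astype(np.float32),cv2.DIST_HUBER,0,.01,.01).ravel()
    u=ln[:2]*np.sign(ln[0]); s=(t-ln[2:])@u; r=(t-ln[2:])@np.array([-u[1],u[0]])
    tip=ln[2:]+u*np.percentile(s,.5)
    print(name,len(q),"yaw",np.degrees(np.arctan2(u[1],u[0])).round(2),"tip",tip.round(1),"resid",r.std().round(2),"len",np.ptp(s).round(0))
    for e in range(0,150,10):
        z=q[(s-s.min()>e)&(s-s.min()<e+10)]
        if len(z): print("  ",e,np.percentile(z[:,2],95).round(4),end="")
    print()
```

```text
A 1136 yaw 48.0 tip [515.1 286.6] resid 2.29 len 146.0
   0 0.2172   10 0.2103   20 0.201   30 0.2005   40 0.2007   50 0.2002   60 0.2015   70 0.2031   80 0.204   90 0.2052   100 0.2062   110 0.2077   120 0.2092   130 0.2102   140 0.2106
B 1057 yaw 48.15 tip [553.3 252. ] resid 2.24 len 145.0
   0 0.2178   10 0.2091   20 0.2007   30 0.2005   40 0.2007   50 0.2012   60 0.2014   70 0.2031   80 0.204   90 0.2054   100 0.2064   110 0.2079   120 0.2089   130 0.2103   140 0.2109
```

Emit:
servo_tool(moves=[[[0, 0, 2.7], [-0.04, 0, 0], 60], [[0, 0, 0], [-0.045, 0, 0], 60], [[0, 0, 0], [-0.045, 0, 0.02], 60], [[0, 0, 0], [-0.045, 0, 0.02], 60], [[0, 0, 0], [-0.045, 0, 0.02], 60], [[0, 0, 0], [-0.045, 0, 0.02], 60], [[0, 0, 0], [-0.045, 0, 0.02], 60], [[0, 0, 0], [-0.045, 0, 0.02], 60], [[0, 0, 0], [-0.045, 0, 0.02], 60], [[0, 0, 0], [-0.045, 0, 0.02], 60], [[0, 0, 0], [-0.02, 0, 0.02], 60], [[0, 0, 0], [0, 0, 0], 60]])

```text
time: 34.15
ee_pos: [0.5337, -0.2098, 0.2466]
tcp_rot: [-179.8, -0.1, 91.4]
wrist_force: [0.1, 0.8, -0.3]
opening: 0.0513
grasp_force: 0.0
```

Emit:
servo_tool(moves=[[[0, 0, 0], [0, 0, 0], 60], [[0, 0, 0], [0, 0, 0], 60]])

```text
time: 34.35
ee_pos: [0.5357, -0.2063, 0.251]
tcp_rot: [179.9, 0.0, 91.7]
wrist_force: [0.5, 0.3, 0.5]
opening: 0.0515
grasp_force: 0.0
```

Run:
```python
from h import *
basket("w6.png")
go(.5187,-.2307,.072,91.65)
```

```text
tcp [ 0.5357 -0.2063  0.251 ] [1.7989e+02 4.0000e-02 9.1710e+01]
bar 1544 ztop 0.0969 ((519.196533203125, -230.52381896972656), (12.112812995910645, 117.32071685791016), 1.7119978666305542)
top 44611 0.3414 [array([ 536.3, -190.5]), array([120.1,  10.6]), np.float64(1.5)] [  0 259 560 161]
tcp [ 0.536  -0.2061  0.251 ] [1.7988e+02 5.0000e-02 9.1740e+01] open 0.05151574020842986 t 34.4
turn [0.12 0.05 0.09] then shift [-0.0241 -0.018   0.179 ]
```

View pics/w6.png

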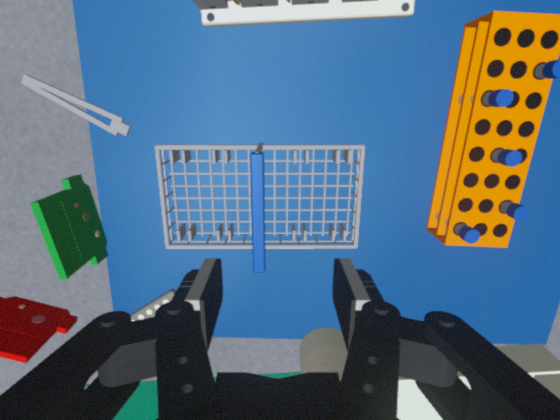

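The basket is empty and still in place, with the blue bar at px (258,210). Grip the bar.

Emit:
servo_tool(moves=[[[0, 0, 0], [-0.024, -0.0175, 0.02], 60], [[0, 0, 0], [0, 0, 0.04], 60], [[0, 0, 0], [0, 0, 0.04], 60], [[0, 0, 0], [0, 0, 0.03], 60], [[0, 0, 0], [0, 0, 0.03], 60], [[0, 0, 0], [0, 0, 0.018], 60], [[0, 0, 0], [0, 0, 0], 60], [[0, 0, 0], [0, 0, 0], 0], [[0, 0, 0], [0, 0, 0], 0], [[0, 0, 0], [0, 0, 0], 0], [[0, 0, 0], [0, 0, 0], 0], [[0, 0, 0], [0, 0, 0], 0]], force=90)

```text
time: 35.6
ee_pos: [0.52, -0.2315, 0.0735]
tcp_rot: [179.8, 0.1, 91.7]
wrist_force: [-0.5, 0.9, 6.8]
opening: 0.0101
grasp_force: 88.6
```

Emit:
servo_tool(moves=[[[0, 0, 0], [0, 0, 0], 0], [[0, 0, 0], [0, 0, 0], 0], [[0, 0, 0], [0, 0, 0], 0]])

```text
time: 35.9
ee_pos: [0.52, -0.2315, 0.0734]
tcp_rot: [179.8, 0.1, 91.7]
wrist_force: [-1.2, 0.9, 7.9]
opening: 0.0104
grasp_force: 88.5
```

Emit:
servo_tool(moves=[[[0, 0, 0], [0, 0, -0.01], 0], [[0, 0, 0], [0, 0, -0.02], 0], [[0, 0, 0], [0, 0, -0.03], 0], [[0, 0, 0], [0, 0, -0.04], 0], [[0, 0, 0], [0, 0, -0.04], 0], [[0, 0, 0], [0, 0, -0.04], 0], [[0, 0, 0], [0, 0, -0.04], 0], [[0, 0, 0], [0, 0, 0], 0]])

```text
time: 36.7
ee_pos: [0.5199, -0.2317, 0.298]
tcp_rot: [179.6, 0.2, 91.7]
wrist_force: [0.7, -0.5, -2.4]
opening: 0.0101
grasp_force: 88.1
```

Emit:
servo_tool(moves=[[[0, 0, 0], [0.02, -0.004, 0], 0], [[0, 0, 0], [0.03, -0.006, 0], 0], [[0, 0, 0], [0.035, -0.008, 0], 0], [[0, 0, 0], [0.035, -0.008, 0], 0], [[0, 0, 0], [0.035, -0.008, 0], 0], [[0, 0, 0], [0.035, -0.008, 0], 0], [[0, 0, 0], [0.035, -0.008, 0], 0], [[0, 0, 0], [0.035, -0.008, 0], 0], [[0, 0, 0], [0.035, -0.008, 0], 0], [[0, 0, 0], [0.035, -0.008, 0], 0], [[0, 0, 0], [0.03, -0.006, 0], 0], [[0, 0, 0], [0.02, -0.004, 0], 0]])

```text
time: 37.9
ee_pos: [0.4229, 0.1477, 0.2912]
tcp_rot: [-180.0, -0.0, 91.8]
wrist_force: [0.8, 0.8, -2.4]
opening: 0.0099
grasp_force: 88.1
```

Emit:
servo_tool(moves=[[[0, 0, -4], [0, 0, 0], 0], [[0, 0, -6], [0, 0, 0], 0], [[0, 0, -6], [0, 0, 0], 0], [[0, 0, -6], [0, 0, 0], 0], [[0, 0, -6], [0, 0, 0], 0], [[0, 0, -6], [0, 0, 0], 0], [[0, 0, -6], [0, 0, 0], 0], [[0, 0, -4], [0, 0, 0], 0], [[0, 0, -2.3], [0, 0, 0], 0], [[0, 0, 0], [0, 0, 0], 0], [[0, 0, 0], [0, 0, 0], 0]])

```text
time: 39.0
ee_pos: [0.4237, 0.146, 0.2912]
tcp_rot: [-180.0, -0.0, 137.9]
wrist_force: [0.3, -0.1, -2.6]
opening: 0.0099
grasp_force: 88.1
```

Run:
```python
from h import *
go(.425,.148,.215,138); go(.559,.2968,.215,138); print(get_obs()['wrist_force'],get_obs()['opening'])
im,d,c=look("wrist","w7.png")
```

```text
tcp [0.4237 0.146  0.2912] [-1.7998e+02 -1.0000e-02  1.3792e+02] open 0.009875410655821528 t 39.0
turn [-0.02 -0.01 -0.08] then shift [0.0004 0.0024 0.0762]
tcp [0.4237 0.146  0.2912] [-1.7998e+02 -1.0000e-02  1.3792e+02] open 0.009875410655821528 t 39.0
turn [-0.02 -0.01 -0.08] then shift [0.0003 0.2026 0.0762]
[ 0.29438395 -0.05245473 -2.59297038] 0.009875410655821528
```

View pics/w7.png

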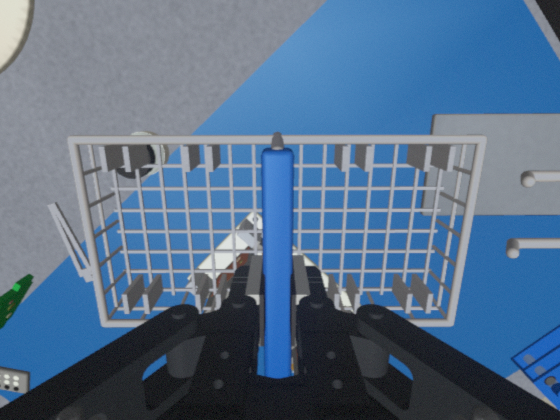

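The basket hangs level, and the prong tips at px (529,178) and (513,247) are straight ahead. Lower to approach height and advance along the prongs.

Emit:
servo_tool(moves=[[[0, 0, 0], [0, 0, 0.02], 0], [[0, 0, 0], [0, 0, 0.03], 0], [[0, 0, 0], [0, 0, 0.026], 0], [[0, 0, 0], [0, 0, 0], 0], [[0, 0, 0], [0, 0.015, 0], 0], [[0, 0, 0], [0, 0.02, 0], 0], [[0, 0, 0], [0, 0.02, 0], 0], [[0, 0, 0], [0, 0.02, 0], 0], [[0, 0, 0], [0, 0.015, 0], 0], [[0, 0, 0], [0, 0, 0], 0], [[0, 0, 0], [0, 0, 0], 0]])

```text
time: 40.15
ee_pos: [0.484, 0.2129, 0.2161]
tcp_rot: [-180.0, 0.0, 138.0]
wrist_force: [-0.4, -0.0, -2.8]
opening: 0.0104
grasp_force: 88.3
```

Run:
```python
from h import *
go(.559,.2968,.215,138); print(get_obs()['wrist_force'])
im,d,c=look("wrist","w8.png")
```

```text
tcp [0.484  0.2129 0.2161] [-1.80e+02  1.00e-02  1.38e+02] open 0.010361880187490832 t 40.15
turn [-0.    0.01  0.  ] then shift [0.0004 0.1125 0.0011]
[-0.42837364 -0.02083584 -2.83001411]
```

View pics/w8.png

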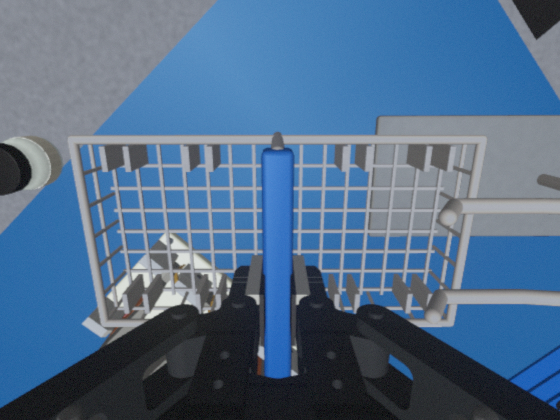

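The prongs (px 450,212 and 435,305) now run over the rim and under bar height, roughly centred on the bar. Continue.

Emit:
servo_tool(moves=[[[0, 0, 0], [0, 0.015, 0], 0], [[0, 0, 0], [0, 0.015, 0], 0], [[0, 0, 0], [0, 0.015, 0], 0], [[0, 0, 0], [0, 0.015, 0], 0], [[0, 0, 0], [0, 0.015, 0], 0], [[0, 0, 0], [0, 0.015, 0], 0], [[0, 0, 0], [0, 0.014, 0], 0], [[0, 0, 0], [0, 0.0085, 0], 0], [[0, 0, 0], [0, 0, 0], 0], [[0, 0, 0], [0, 0, 0], 0]])

```text
time: 41.2
ee_pos: [0.559, 0.2961, 0.2156]
tcp_rot: [-180.0, 0.0, 138.0]
wrist_force: [0.3, -0.5, -1.2]
opening: 0.0101
grasp_force: 88.4
```

Emit:
servo_tool(moves=[[[0, 0, 0], [0, 0, 0.008], 0], [[0, 0, 0], [0, 0, 0.008], 0], [[0, 0, 0], [0, 0, 0.006], 0], [[0, 0, 0], [0, 0, 0.003], 0], [[0, 0, 0], [0, 0, 0], 0], [[0, 0, 0], [0, 0, 0], 0]])

```text
time: 41.8
ee_pos: [0.5593, 0.2965, 0.1904]
tcp_rot: [180.0, -0.0, 138.0]
wrist_force: [0.5, -0.1, -2.1]
opening: 0.01
grasp_force: 88.5
```

Run:
```python
from h import *
go(.559,.2968,.1894,138); print(get_obs()['wrist_force'])
im,d,c=look("wrist","w9.png")
```

```text
tcp [0.5593 0.2965 0.1904] [180.  -0. 138.] open 0.01002437507861762 t 41.8
turn [ 0. -0. -0.] then shift [ 0.0004 -0.      0.001 ]
[ 0.51718529 -0.13358234 -2.12415186]
```

View pics/w9.png

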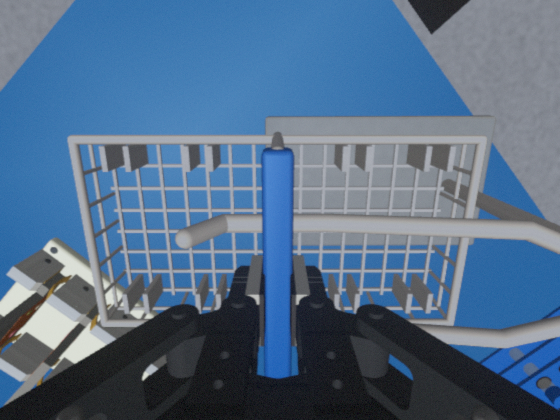

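Well placed: the bar crosses the far prong at px (278,222), and the turned-up tip is to the left at (185,238). Lower the last bit.

Emit:
servo_tool(moves=[[[0, 0, 0], [0, 0, 0.001], 0], [[0, 0, 0], [0, 0, 0.001], 0], [[0, 0, 0], [0, 0, 0], 0], [[0, 0, 0], [0, 0, 0], 0]])

```text
time: 42.25
ee_pos: [0.5595, 0.2967, 0.1893]
tcp_rot: [179.9, 0.0, 138.0]
wrist_force: [-1.3, -1.6, 4.8]
opening: 0.0103
grasp_force: 89.4
```

Emit:
servo_tool(moves=[[[0, 0, 0], [0, 0, 0], 20], [[0, 0, 0], [0, 0, 0], 30], [[0, 0, 0], [0, 0, 0], 40], [[0, 0, 0], [0, 0, 0], 50], [[0, 0, 0], [0, 0, 0], 50], [[0, 0, 0], [0, 0, 0], 50], [[0, 0, 0], [0, 0, -0.01], 50], [[0, 0, 0], [0, 0, -0.02], 50], [[0, 0, 0], [0, 0, -0.03], 50], [[0, 0, 0], [0, 0, -0.04], 50], [[0, 0, 0], [0, 0, -0.04], 50], [[0, 0, 0], [0, 0, 0], 50]])

```text
time: 43.45
ee_pos: [0.5599, 0.2968, 0.3357]
tcp_rot: [179.5, 0.2, 138.0]
wrist_force: [-0.1, 0.8, 0.7]
opening: 0.0425
grasp_force: 0.0
```

Emit:
servo_tool(moves=[[[0, 0, 0], [0, -0.04, -0.03], 50], [[0, 0, 0], [0, -0.04, -0.03], 50], [[0, 0, 0], [0, -0.03, 0], 50], [[0, 0, 0], [0, 0, 0], 50], [[0, 0, 0], [0, 0, 0], 50], [[0, 0, 0], [0, 0, 0], 50], [[0, 0, 0], [0, 0, 0], 50], [[0, 0, 0], [0, 0, 0], 50], [[0, 0, 0], [0, 0, 0], 50]])

```text
time: 44.35
ee_pos: [0.486, 0.2151, 0.3878]
tcp_rot: [-179.9, -0.0, 138.0]
wrist_force: [0.7, -0.3, 0.2]
opening: 0.0431
grasp_force: 0.0
```

Run:
```python
from h import *
im,d,c=look("wrist","w10.png"); P=cloud(d,c)
hsv=cv2.cvtColor(im,cv2.COLOR_RGB2HSV)
b=(d>0)&(P[...,2]>.18)&(P[...,2]<.24)&(hsv[...,0]>95)&(hsv[...,0]<130)&(hsv[...,1]>120)&(np.hypot(P[...,0]-.559,P[...,1]-.297)<.08)
q=P[b]; print(b.sum(),np.percentile(q[:,2],[5,50,95]),cv2.minAreaRect((q[:,:2]*1000).astype(np.float32)))
rackview()
im,d,c=look("scene","s2.png")
```

```text
1652 [0.2050662  0.21135198 0.21273396] ((559.349609375, 296.9931640625), (12.574057579040527, 117.38008117675781), 48.056121826171875)
st 1 425 top z 0.1017 ((-0.6722877025604248, 0.9867820739746094), (82.32548522949219, 8.101659774780273), 89.90007781982422)
st 2 197 top z 0.1012 ((-3.4151926040649414, -2.3104209899902344), (7.474765300750732, 78.53963470458984), 4.243930816650391)
st 3 208 top z 0.1011 ((-0.857957124710083, 27.158756256103516), (29.66375160217285, 8.500368118286133), 88.6634292602539)
st 4 659 top z 0.1013 ((-0.9044179916381836, 0.4510383605957031), (8.823465347290039, 82.78460693359375), 0.10150621086359024)
```

View pics/w10.png

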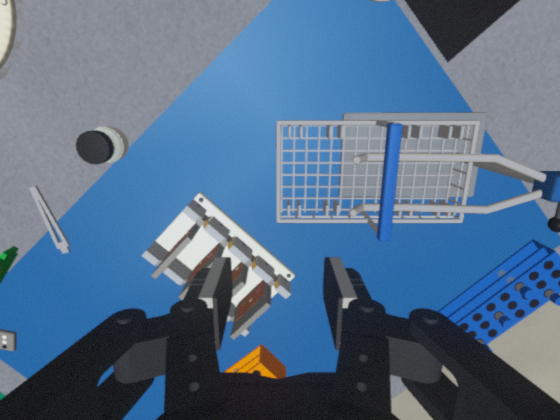

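View pics/s2.png

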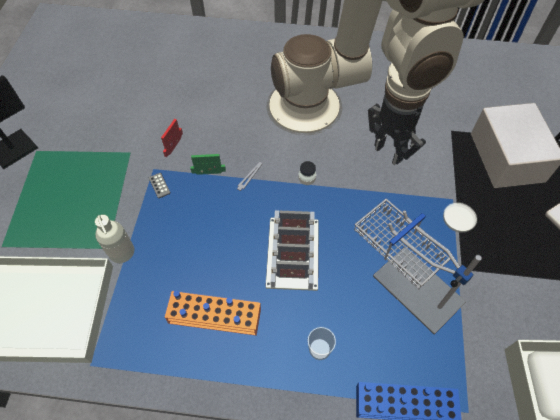

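The basket's bar (wrist px 391,180) lies across both prongs. It is level, with its top at 0.212 m and its centre on the hook seat. All four panels stand in the rack (scene px ~293,245); the odd readings for stations 2 and 3 come from the fingers blocking the view. The bystanders are where they started.

```bash
python3 -c "
from workcell import *
print(job_done())"
```

```text
the job is handed in; nothing more can be done
None
```

The job is handed in: all four panels are clipped into stations 1–4 down to the rack's base, and the empty basket hangs level by its bar across both prongs of the hook, with the wash bottle, Petri dish and orange tube rack untouched.

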